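# Light the fudge board

### The job

Light up the fudge on the square wooden board: swing the counter lamp by the grip on top of its shade until the shade hangs right over the middle of the board and stays there, and set the dimmer by turning its round knob until the sliding pointer is in line with the diamond-shaped tab. Do not knock over or push about the jars and other things on the counter.

Things in the scene. Friction and masses are not known exactly. Their poses are not given: they have to be found in the camera images.
- lamp_grip (a point): Middle of the lamp's upright wooden grip (22 mm dia, z 0.233 to 0.278) on the vertical axis of its bell-shaped shade (92 mm dia, underside z 0.13). Two stiff links (260, 230 mm, tubes at z 0.215, joint caps to z 0.231: keep fingertips above 0.233) swing level from a post 0.8 m ahead. The grip can be drawn straight to above either display with 3 to 8 N and stays where left.
- fudge_board: Square light-wood board 130 x 130 x 15 mm with nine 20 mm high cubes of fudge in a 3 x 3 grid (top at z 0.035), fixed to the counter. Origin: centre of its underside. The place to be lit.
- sweet_plate: Round white plate, 132 mm dia, 14 mm high, with seven round chocolates, fixed. Origin: centre of its underside. Not the one to be lit.
- dimmer: Wooden dimmer box, 130 deep x 160 wide x 112 mm high, fixed. Origin: centre of its underside. Its face slopes 35 deg, rising away from the robot: in the box's frame the outward normal is (-0.574, 0, 0.819), up-slope is (0.819, 0, 0.574). The box's y runs along the face, +y to the left as seen from the robot.
- knob_grip (a point): Grip point of the round black fluted knob (36 mm dia), on its axis, 24 mm out from the sloping face; the knob stands 34 mm out from the face and its axis is the face normal, so grip it with the tool tilted along that normal.
- dimmer_knob (a joint): Knob angle, rad, positive clockwise when looking at the face from outside. Limits +-2.7, friction 0.05 N m, stays where left. It drives the pointer by gearing, 13 mm of travel per rad: clockwise moves the pointer to the box's -y (to the right as seen from the robot).
- pointer_tip (a point): Upper end of the sliding pointer, a slim black bar 4 mm wide and 32 mm long that lies up and down the slope on the white strip above the knob (70 mm up-slope of it) and slides along the box's y. Only the knob moves it.
- mark_diamond: Small dark steel diamond-shaped tab (20 mm across its points) fixed on the sloping face just above the white strip. Origin: its lower point, next to the path of the pointer's tip; its axes are parallel to the box's.
- mark_bar: Small dark steel rectangular tab (20 mm wide, 8 mm high) fixed in the same row on the other side; not the mark to use. Origin: on the face, 6.5 mm below the tab's lower edge, in the middle of its width; axes parallel to the box's.
- jar_a: Bystander: small clear sweet jar with black lid, 60 mm dia, 90 mm tall, loose. Origin: centre of its underside.
- jar_b: Bystander: small clear sweet jar with black lid, 60 mm dia, 90 mm tall, loose. Origin: centre of its underside.
- jar_c: Bystander: small clear sweet jar with black lid, 56 mm dia, 85 mm tall, loose. Origin: centre of its underside.
- bell: Bystander: brass counter bell, 72 mm dia, 48 mm tall, loose. Origin: centre of its underside.
- gift_box: Bystander: cardboard box 90 x 70 x 45 mm, loose. Origin: centre of its underside.
- scoop: Bystander: long spoon lying flat, about 200 mm, loose. Origin: on its long axis, underside.
- cup: Bystander: white cup, 68 mm dia, 85 mm tall, loose. Origin: centre of its underside.
Not all that is in view belongs to the job. Leave any yellow look-alike of the fudge_board alone.

How it is judged:
By the outcome, as a careful person would: the job done as asked, in the order asked, and still so for the second after the job is handed in, with the robot touching nothing.
It also fails if it takes over 58 s, if anything falls off the work surface, if the arm or the gripper's body presses on something with over 40 N, if the wrist force passes 120 N, or if a joint passes its speed limit or range.

### The arm

A 6-joint arm with a two-finger parallel gripper is mounted at the origin on the work surface. World frame = base frame: x ahead of the robot, y to its left, z up, the work surface at z = 0. Lengths are in m, angles in rad, forces in N, time in s.
With the tool pointing down it reaches from about 0.35 to 0.875 m from the base axis. Payload 4.2 kg.
Tool frame: the origin (TCP) lies at the very end of the fingers, on their centre line; the grasp point (between the pads) lies 19 mm behind it; z points along the fingers, y is the direction in which the jaws open and shut (so a half turn about z gives the same grasp; the last joint's range is limited). The gripper opens to 87 mm and grips with 3 to 60 N. Pads are 19 mm wide; open, the fingers measure 117 mm over their backs; the gripper's body (75 mm by 190 mm) begins 51 mm behind the grasp point.
Start: joints at [1.532, 0.385, 0.008, 0, -1.194, -0.259], TCP at [0.183, 0.597, 0.223] pointing down, gripper open.
Joint ranges: [-3.14, 3.14], [-1.21, 2.06], [-1.07, 1.41], [-3.16, 2.05], [-2.99, -0.16], [-3.1, 3.1]. Speed limits (rad/s): [2.79, 2.79, 3.14, 3.14, 3.14, 3.14].

### API

Orientations are given as [roll, pitch, yaw] about the fixed x, y, z axes, in that order (R = Rz(yaw) Ry(pitch) Rx(roll)).
In Python, from plant import bot gives the robot as it stands.
- The arm moves only by the tool jog_arm, never from a script. Its argument "motion" is a list of rows, each a list of 7 numbers: the opening, from -1 (shut) to 1 (fully open), so that 0 is half open, then the shift along the world's x, y, z in m, then the turn, a rotation vector about the world's x, y, z in rad. In form: [[claw, x, y, z, wx, wy, wz], ...]. A call has 1 to 20 rows; each row is the pose to reach, as a shift and turn from the pose commanded when the call began; what a row does not reach only later rows make up. A row lasts 1/10 s, in which the tool goes at most 50 mm and 8.59 degrees, less where a joint would pass 70% of its speed; a pose out of reach is approached as far as the arm can. A call with a gripper value outside its range is refused whole. The fingers move at their own pace and stop on an object; "squeeze" is the grip in N (left out, the last holds). Time passes only in rows, so rows that repeat a pose let the fingers close. It gives the time, the measured TCP pose, the force and the opening at its end, in the units of the state.
- bot.get_state(): the state, without advancing time (a new reading comes with each control period).
- bot.snapshot(name): name is "scene" or "top" or "wrist"; returns the picture (480x640x3 uint8, blue, green, red); there is no depth.
- bot.get_calibration(name): a dict with "fx", "fy", "cx", "cy" (pixels), "dist_coeffs" ([k1, k2, p1, p2, k3] as OpenCV has them; the pictures are not rectified), "R" (3x3) and "t" (3): a world point X has camera coordinates R X + t; the wrist camera has in their place "T_tool_cam" (4x4, takes a point from camera to tool coordinates, whose origin is the TCP and whose axes are the flange's). Camera axes: x right, y down, z forward; pixel columns grow to the right and rows downward; lengths in m; the calibration is good to about 2 mm. A picture is of the moment at which its call begins: read the wrist's pose just before it. get_calibration takes no time and is no camera call.
- bot.close_job(): hands the job in, once; it reports no verdict.
The state is a dict: "t": time; "joints": joint angles; "joint_velocities": joint speeds; "joint_torque": joint torques, N m; "tcp_pos": TCP position; "eef_rot": TCP orientation; "force": force on the tool from outside, world axes, zero at the start; "wrist_torque": the same for the moment, N m; "finger_gap": finger opening in m.
Only numpy, scipy, OpenCV 4.12 (cv2) and the standard library are available. Lean on these libraries where they do the work, as an engineer would, in place of code of your own. Each camera call takes 0.05 s, during which the arm holds its last target. There are 200 camera calls.

## Working session

There is one attempt and no reset: what is moved stays moved. The work goes in short steps, Python scripts to look and compute and a tool call to move; the robot and the scene stay as the last step left them, time stands still between calls to the robot, and variables do not carry over. Pictures are saved under pics/ and viewed, about 8 in all and at most 12, crops included, and the job is handed in when it is done.

Besides the shell and the picture viewer there is one more tool, called after "Call:" by a JSON object that holds its "op" and its "data", one argument or row to a line. jog_arm: Moves the arm, as the interface text tells. Its arguments: {"type":"object","properties":{"motion":{"type":"array","items":{"type":"array","items":{"type":"number"}}},"squeeze":{"type":"number"}},"required":["motion"]}

```bash
mkdir -p pics; ls
cat > h.py <<'E'
import numpy as np, cv2
from plant import bot
def cam(n):
    c=bot.get_calibration(n); K=np.array([[c['fx'],0,c['cx']],[0,c['fy'],c['cy']],[0,0,1]]); d=np.array(c['dist_coeffs'],float)
    if 'R' in c: return K,d,np.array(c['R']),np.array(c['t'])
    return K,d,np.array(c['T_tool_cam'])
def ray(cm,uv):
    K,d,R,t=cm; p=cv2.undistortPoints(np.array([[uv]],float),K,d)[0,0]
    return -R.T@t, R.T@np.array([p[0],p[1],1])
def onz(cm,uv,z):
    o,v=ray(cm,uv); return o+v*(z-o[2])/v[2]
def tri(*cu):
    A=0;b=0
    for cm,uv in cu:
        o,v=ray(cm,uv); v=v/np.linalg.norm(v); P=np.eye(3)-np.outer(v,v); A=A+P; b=b+P@o
    X=np.linalg.solve(A,b); return X
def proj(cm,X):
    K,d,R,t=cm; return cv2.projectPoints(np.array([X],float),cv2.Rodrigues(R)[0],t,K,d)[0].ravel()
def wcam(st):
    from scipy.spatial.transform import Rotation as Ro
    K,d,T=cam('wrist'); W=np.eye(4); W[:3,:3]=Ro.from_euler('xyz',st['eef_rot']).as_matrix(); W[:3,3]=st['tcp_pos']
    M=np.linalg.inv(W@T); return K,d,M[:3,:3],M[:3,3]
E
python3 - <<'E'
from h import *
s=bot.get_state(); print(s)
for n in('scene','top','wrist'):
    cv2.imwrite(f'pics/{n}0.png',bot.snapshot(n)); c=bot.get_calibration(n)
    if 'R' in c: print(n,-np.array(c['R']).T@np.array(c['t']))
    else: print(c['T_tool_cam'])
E
```

```text
pics
{'t': 0.0, 'joints': array([ 1.53159593e+00,  3.85558932e-01,  6.62978367e-03, -5.03573445e-04,
       -1.19400701e+00, -2.58586623e-01]), 'joint_velocities': array([ 0.00064996, -0.0002535 ,  0.00021949,  0.00204448,  0.00033736,
        0.00188282]), 'joint_torque': array([-2.72579600e-04, -3.90664709e+01,  1.87405640e+01,  4.21984300e+00,
        1.10258427e-02, -1.95635475e-04]), 'tcp_pos': array([0.18319063, 0.59691775, 0.22145905]), 'eef_rot': array([ 3.13940429e+00, -9.49000097e-05, -2.97972701e-01]), 'force': array([-0.50625526,  0.77513438, -0.28325091]), 'wrist_torque': array([0.00827823, 0.00558183, 0.0239061 ]), 'finger_gap': 0.0868869002923375}
scene [ 0.92552562 -0.70812618  1.14404199]
top [0.36846517 0.05229877 1.62559994]
[[ 8.53207295e-05 -9.54342502e-01 -2.98714550e-01  8.14189141e-02]
 [ 9.99999935e-01 -2.36373095e-05  3.61143483e-04 -4.60726312e-05]
 [-3.51715383e-04 -2.98714561e-01  9.54342437e-01 -1.62494577e-01]
 [ 0.00000000e+00  0.00000000e+00  0.00000000e+00  1.00000000e+00]]
```

View pics/scene0.png

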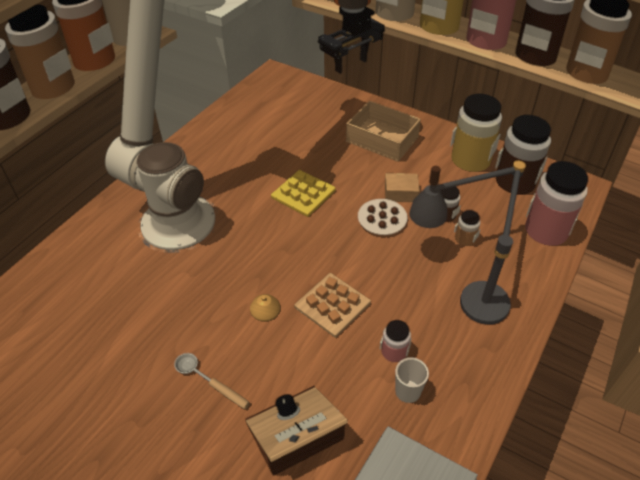

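View pics/top0.png

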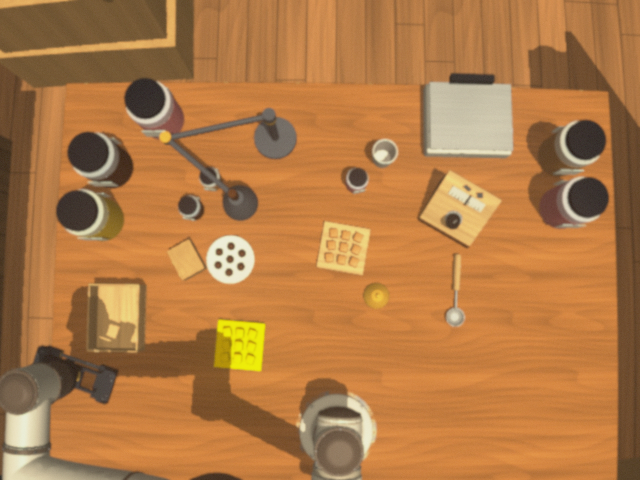

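The scene view shows the lamp grip near (435,178), the fudge board near (333,303) and the dimmer near (297,430). In the top view they are at about (232,190), (343,248) and (460,208). I'll enlarge those areas.

Run:
```python
from h import *
s=cv2.imread('pics/scene0.png');t=cv2.imread('pics/top0.png')
def c(i,u,v):
    return cv2.resize(i[v:v+75,u:u+100],(400,300),interpolation=cv2.INTER_CUBIC)
cv2.imwrite('pics/crops.png',np.vstack([np.hstack([c(t,190,155),c(s,395,150)]),np.hstack([c(t,410,170),c(s,245,385)])]))
```

```text
(no output)
```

View pics/crops.png

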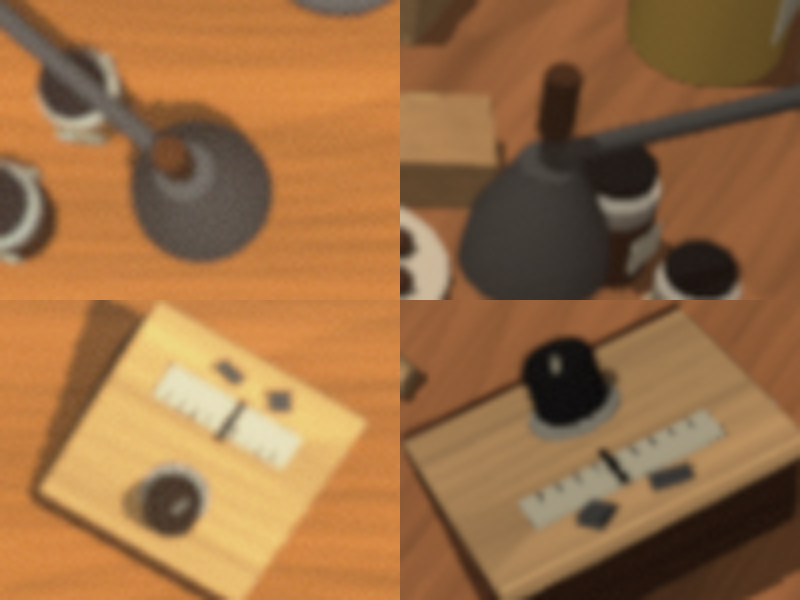

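```bash
cat > m.py <<'E'
from h import *
T=cam('top');S=cam('scene')
def P(tu,su,tr,sr):
    f=lambda o,c,k:((c[0]-k[0]+.5)/4-.5+o[0],(c[1]-k[1]+.5)/4-.5+o[1])
    return tri((T,f(tr,tu,(0,0 if tr[0]==190 else 300))),(S,f(sr,su,(400,0 if sr[0]==395 else 300))))
L=((190,155),(395,150));D=((410,170),(245,385))
pts={k:P(a,b,*r) for k,a,b,r in [('griptop',(168,152),(564,75),L),('knobtop',(172,499),(562,362),D),('ptrU',(238,405),(624,480),D),('ptrL',(222,438),(605,452),D),('diamond',(279,400),(598,516),D),('bar',(229,371),(671,476),D),('stripA',(160,386),(528,512),D),('boxTR',(366,424),(500,600),D),('boxTL',(160,303),(800,455),D),('boxBL',(40,490),(676,307),D)]}
E
python3 - <<'E'
from m import *
for k,v in pts.items(): print(k,v.round(4))
d=pts['diamond']-pts['bar']; print('yaw',np.arctan2(-d[0]*-1,-d[1])*1)
e=pts['boxTR']-pts['boxTL'];print(d,e)
print('board',tri((T,(344,248)),(S,(333,304))), onz(T,(344,248),.02),onz(S,(333,304),.02))
print('plate',onz(T,(230.5,259),.014))
for n,u,z in [('jarlid',(357,179),.09),('cup',(384,152),.085),('bell',(376,294),.04),('j2',(190,207),.09),('j3',(209,178),.09)]: print(n,onz(T,u,z))
E
```

```text
griptop [0.6029 0.2577 0.2747]
knobtop [ 0.5706 -0.3038  0.0762]
ptrU [ 0.6336 -0.3452  0.0902]
ptrL [ 0.614  -0.3355  0.0803]
diamond [ 0.6358 -0.3701  0.1003]
bar [ 0.6543 -0.3362  0.1024]
stripA [ 0.6218 -0.3355  0.0366]
boxTR [ 0.6207 -0.428   0.1017]
boxTL [ 0.6997 -0.2926  0.0964]
boxBL [ 0.5839 -0.2244  0.0186]
yaw -0.5007087249188845
[-0.01850916 -0.0338238  -0.00201317] [-0.07895837 -0.13533633  0.00534082]
board [ 0.49959137 -0.01457869  0.00553688] [ 0.49684999 -0.01506431  0.02      ] [ 0.50653116 -0.02225903  0.02      ]
plate [0.46387428 0.29613108 0.014     ]
jarlid [ 0.67498439 -0.04552236  0.09      ]
cup [ 0.7504286  -0.11803182  0.085     ]
bell [ 0.37196971 -0.10119208  0.04      ]
j2 [0.59590462 0.39572341 0.09      ]
j3 [0.6741128  0.34741478 0.09      ]
```

Call:
{"op": "jog_arm", "data": {
  "motion": [
    [1,0,0,0.05,0,0,0],
    [1,0,0,0.1,0,0,0],
    [1,0.03,-0.04,0.14,0,0,0],
    [1,0.06,-0.075,0.16,0,0,0],
    [1,0.09,-0.11,0.17,0,0,0],
    [1,0.12,-0.145,0.18,0,0,0],
    [1,0.15,-0.18,0.19,0,0,0],
    [1,0.18,-0.215,0.2,0,0,0],
    [1,0.21,-0.25,0.2,0,0,0],
    [1,0.24,-0.285,0.2,0,0,0],
    [1,0.27,-0.32,0.2,0,0,0],
    [1,0.3,-0.355,0.2,0,0,0],
    [1,0.33,-0.39,0.2,0,0,0],
    [1,0.36,-0.425,0.2,0,0,0],
    [1,0.39,-0.46,0.2,0,0,0],
    [1,0.42,-0.5,0.2,0,0,0],
    [1,0.42,-0.5,0.2,0,0,0],
    [1,0.42,-0.5,0.2,0,0,0]
  ]
}}

```text
t: 1.95
tcp_pos: [0.6038, 0.0963, 0.4213]
eef_rot: [3.14, 0.002, -0.3]
force: [-0.3, 0.5, 0.4]
finger_gap: 0.0871
```

Run:
```python
from h import *
import pickle
s=bot.get_state();pickle.dump(s,open('s1.pkl','wb')); cv2.imwrite('pics/w1.png',bot.snapshot('wrist')); print(s['t'],s['tcp_pos'],s['eef_rot'],s['force'],abs(s['joint_velocities']).max())
W=wcam(s)
for X in [(.603,.258,.2747),(.497,-.015,.015),(.571,-.304,.076)]: print(proj(W,X))
```

```text
1.95 [0.60381893 0.09630593 0.42132068] [ 3.14048821e+00  1.87139040e-03 -3.00407720e-01] [-0.2875115   0.45454495  0.42792333] 0.044378710847855565
[128.35275318 278.0839844 ]
[400.5561632  223.13933086]
[617.89865128 116.66551072]
```

View pics/w1.png

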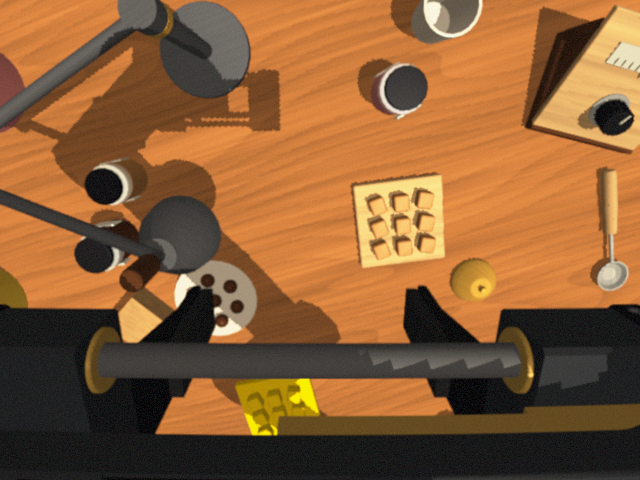

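The wrist view shows the grip top at about (133,278), the board corners at (353,184), (440,174), (445,258), (361,267), and the knob top near (613,118).

Run:
```python
from m import *
import pickle
W=wcam(pickle.load(open('s1.pkl','rb')))
f=lambda o,c,y0,x0=0:((c[0]-x0+.5)/4-.5+o[0],(c[1]-y0+.5)/4-.5+o[1])
gt=f((190,155),(168,152),0); gs=f((395,150),(564,75),0,400)
print('grip tri3',tri((T,gt),(S,gs),(W,(133,278))),'tw',tri((T,gt),(W,(133,278))))
c=[(353,184),(440,174),(445,258),(361,267)]; ct=[(327,222),(369,227),(362,275),(318,269)]
q=np.array([onz(W,u,.015) for u in c]);print(q.round(3),q.mean(0)); q=np.array([onz(T,u,.015) for u in ct]);print(q.mean(0))
print('board tri',tri((T,(344,248)),(S,(333,303.5)),(W,(400,221))), 'onz.03', onz(W,(400.5,219),.035))
print(bot.get_calibration('wrist')['fx'])
```

```text
grip tri3 [0.60251332 0.25660832 0.27441212] tw [0.6022994  0.25700104 0.27213443]
[[ 0.575  0.038  0.015]
 [ 0.552 -0.087  0.015]
 [ 0.422 -0.068  0.015]
 [ 0.447  0.06   0.015]] [ 0.4988623  -0.01439631  0.015     ]
[ 0.49679023 -0.01534703  0.015     ]
board tri [ 0.49931544 -0.01517305  0.0089239 ] onz.03 [ 0.50954123 -0.01326584  0.035     ]
393.49487624315594
```

Call:
{"op": "jog_arm", "data": {
  "motion": [
    [1,0,0.04,-0.02,0,0,0],
    [1,0,0.08,-0.04,0,0,0],
    [1,0,0.12,-0.06,0,0,0],
    [1,-0.001,0.15,-0.08,0,0,0],
    [1,-0.002,0.16,-0.1,0,0,0],
    [1,-0.002,0.16,-0.12,0,0,0],
    [1,-0.002,0.16,-0.14,0,0,0],
    [1,-0.002,0.16,-0.16,0,0,0],
    [1,-0.002,0.16,-0.173,0,0,0],
    [1,-0.002,0.16,-0.18,0,0,0],
    [1,-0.002,0.16,-0.18,0,0,0],
    [-1,-0.002,0.16,-0.18,0,0,0],
    [-1,-0.002,0.16,-0.18,0,0,0],
    [-1,-0.002,0.16,-0.18,0,0,0],
    [-1,-0.002,0.16,-0.18,0,0,0],
    [-1,-0.002,0.16,-0.18,0,0,0],
    [-1,-0.002,0.16,-0.18,0,0,0],
    [-1,-0.002,0.16,-0.18,0,0,0]
  ],
  "squeeze": 20
}}

```text
t: 3.8
tcp_pos: [0.6014, 0.2574, 0.2425]
eef_rot: [3.142, 0.0, -0.298]
force: [0.3, -0.4, -0.5]
finger_gap: 0.0391
```

Call:
{"op": "jog_arm", "data": {
  "motion": [
    [-1,0,0,0,0,0,0],
    [-1,0,0,0,0,0,0],
    [-1,0,0,0,0,0,0],
    [-1,0,0,0,0,0,0],
    [-1,0,0,0,0,0,0]
  ]
}}

```text
t: 4.3
tcp_pos: [0.6011, 0.2568, 0.2425]
eef_rot: [3.14, 0.001, -0.298]
force: [-1.3, -2.6, 0.9]
finger_gap: 0.0217
```

Call:
{"op": "jog_arm", "data": {
  "motion": [
    [-1,-0.002,-0.006,0,0,0,0],
    [-1,-0.007,-0.018,0,0,0,0],
    [-1,-0.014,-0.036,0,0,0,0],
    [-1,-0.021,-0.055,0,0,0,0],
    [-1,-0.028,-0.074,0,0,0,0],
    [-1,-0.035,-0.093,0,0,0,0],
    [-1,-0.043,-0.112,0,0,0,0],
    [-1,-0.05,-0.131,0,0,0,0],
    [-1,-0.057,-0.15,0,0,0,0],
    [-1,-0.064,-0.169,0,0,0,0],
    [-1,-0.072,-0.188,0,0,0,0],
    [-1,-0.079,-0.207,0,0,0,0],
    [-1,-0.086,-0.226,0,0,0,0],
    [-1,-0.093,-0.243,0,0,0,0],
    [-1,-0.098,-0.257,0,0,0,0],
    [-1,-0.102,-0.267,0,0,0,0],
    [-1,-0.1035,-0.272,0,0,0,0],
    [-1,-0.1035,-0.272,0,0,0,0],
    [-1,-0.1035,-0.272,0,0,0,0],
    [-1,-0.1035,-0.272,0,0,0,0]
  ]
}}

```text
t: 6.3
tcp_pos: [0.4983, -0.0141, 0.2424]
eef_rot: [-3.141, -0.001, -0.298]
force: [2.9, 2.1, -2.2]
finger_gap: 0.021
```

Run:
```python
from h import *
t=bot.snapshot('top');s=bot.snapshot('scene');cv2.imwrite('pics/t2.png',t)
def c(i,u,v):
    return cv2.resize(i[v:v+150,u:u+100],(400,600),interpolation=cv2.INTER_CUBIC)
cv2.imwrite('pics/c2.png',np.hstack([c(t,290,170),c(s,280,190)]))
st=bot.get_state();print(st['t'],st['tcp_pos'],st['force'],st['joints'])
```

```text
6.4 [ 0.49821611 -0.01413322  0.24244277] [ 2.98585593  2.73723314 -3.97885513] [ 2.97855033e-01  1.52606556e-01 -2.62197312e-01 -2.76144063e-04
 -1.15518906e+00  9.75293081e-01]
```

View pics/c2.png

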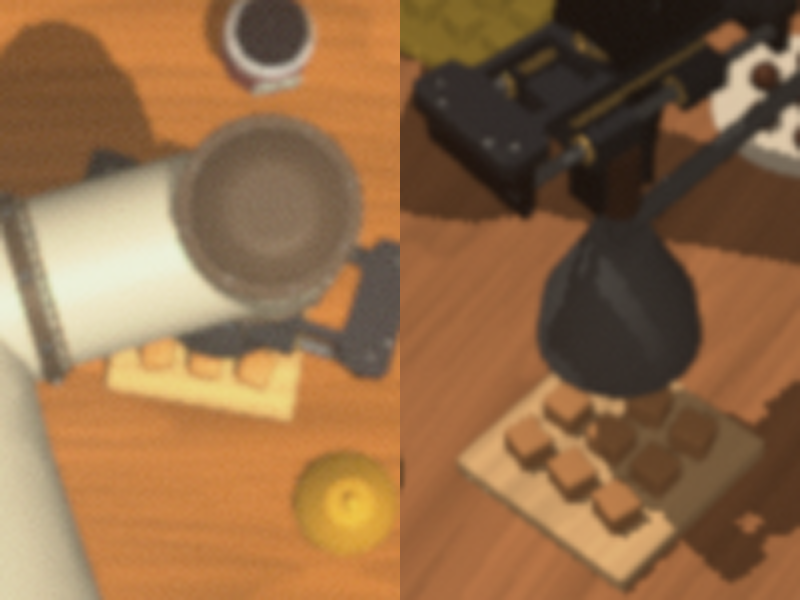

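Call:
{"op": "jog_arm", "data": {
  "motion": [
    [0,0,0,0,0,0,0],
    [1,0,0,0,0,0,0],
    [1,0,0,0,0,0,0],
    [1,0,0,0,0,0,0],
    [1,0,0,0,0,0,0],
    [1,0,0,0,0,0,0],
    [1,0,0,0,0,0,0],
    [1,0,0,0.015,0,0,0],
    [1,0,0,0.04,0,0,0],
    [1,0,0,0.07,0,0,0],
    [1,0,-0.02,0.1,0,0,0],
    [1,0,-0.06,0.1,0,0,0],
    [1,0,-0.1,0.1,-0.06,-0.106,0],
    [1,0,-0.14,0.09,-0.122,-0.212,0],
    [1,0,-0.18,0.06,-0.182,-0.318,0],
    [1,0.005,-0.22,0.02,-0.243,-0.424,0],
    [1,0.005,-0.251,-0.02,-0.304,-0.53,0],
    [1,0.005,-0.251,-0.054,-0.304,-0.53,0],
    [1,0.005,-0.251,-0.054,-0.304,-0.53,0],
    [1,0.005,-0.251,-0.054,-0.304,-0.53,0]
  ]
}}

```text
t: 8.4
tcp_pos: [0.4985, -0.2663, 0.2068]
eef_rot: [2.994, -0.548, -0.26]
force: [-1.2, -0.6, -0.4]
finger_gap: 0.0867
```

Run:
```python
from h import *
import pickle
s=bot.get_state();pickle.dump(s,open('s3.pkl','wb'));w=bot.snapshot('wrist');t=bot.snapshot('top');c=bot.snapshot('scene')
cv2.imwrite('pics/w3.png',w);cv2.imwrite('pics/t3.png',t);cv2.imwrite('pics/sc3.png',c)
f=lambda i,u,v,h:cv2.resize(i[v:v+h,u:u+100],(400,4*h),interpolation=cv2.INTER_CUBIC)
left=np.vstack([f(t,290,180,75),f(c,285,230,75)])
cv2.imwrite('pics/m3.png',np.hstack([left,cv2.resize(w[100:400,220:420],(400,600),interpolation=cv2.INTER_CUBIC)]))
print(s['t'],s['tcp_pos'],s['eef_rot'],s['joints'],s['force'])
```

```text
8.4 [ 0.49852686 -0.26625556  0.20680894] [ 2.99395244 -0.54790188 -0.26031276] [-0.27376823  0.05779285 -0.88337555  1.05653526 -0.16168397  0.53150269] [-1.21426935 -0.60995815 -0.35333501]
```

View pics/m3.png

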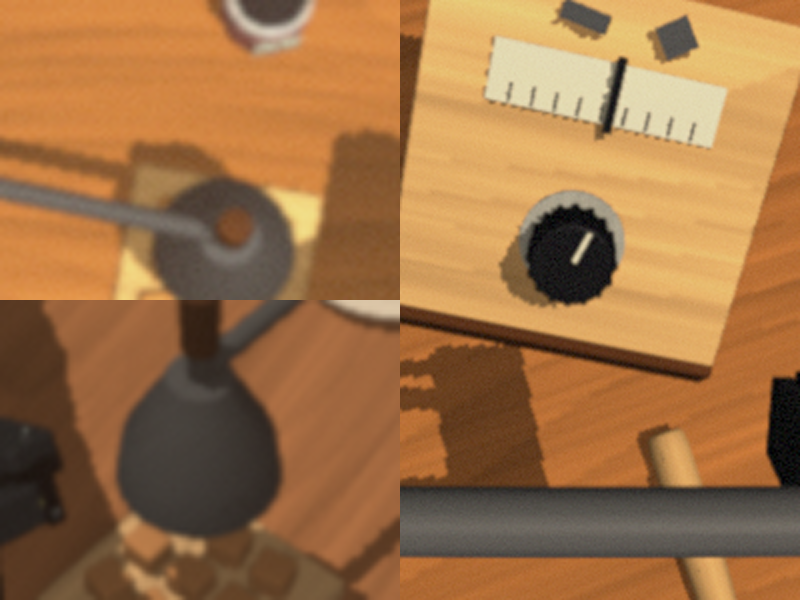

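View pics/w3.png

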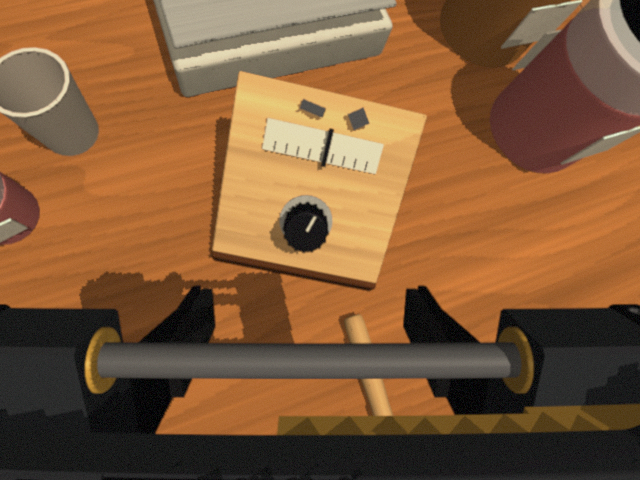

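The lamp stands over the board and the top view puts the grip top at about (348,236). In the wrist view the knob cap is at (306,227), the pointer tip at (331,130) and the diamond's lower point near (355,130). Joint 5 is at its limit, so I'll fit the kinematics to find a tilted pose the arm can reach.

Run:
```python
from m import *
import pickle
from scipy.optimize import least_squares
from scipy.spatial.transform import Rotation as Ro
s3=pickle.load(open('s3.pkl','rb'));s1=pickle.load(open('s1.pkl','rb'))
W=wcam(s3)
print('lamp grip',onz(T,(348.4,235.6),.276),'shade rim',onz(T,(345.6,241.9),.14))
kt=[onz(W,(306,227.5),z) for z in(.07,.075,.08)];print('knobtop',np.round(kt,4))
f=lambda c:((c[0]-0+.5)/4-.5+410,(c[1]-300+.5)/4-.5+170); g=lambda c:((c[0]-400+.5)/4-.5+245,(c[1]-300+.5)/4-.5+385)
K=tri((T,f((172,499))),(W,(306,227.5)));K3=tri((T,f((172,499))),(W,(306,227.5)),(S,g((562,362))))
print('tri TW',K,'TWS',K3)
pu=tri((T,f((238,405))),(W,(331,130)),(S,g((624,480))));pl=tri((T,f((222,438))),(W,(323,165.5)),(S,g((605,452))))
dm=tri((T,f((279,400))),(W,(357.5,119)),(S,g((598,516))));br=tri((T,f((229,371))),(W,(312.5,108.5)),(S,g((671,476))))
print('ptr',pu,pl,'dia',dm,'bar',br); d=dm-br;d/=np.linalg.norm(d);yaw=np.arctan2(d[0],-d[1]);print('yaw',yaw)
n=np.array([-.574*np.cos(yaw),-.574*np.sin(yaw),.819]);print('n',n,'heights over ptr plane: knob',(K3-pu)@n,'travel',(dm-pu)@d)
# kinematics
d0=[([1.5316,.38556,.00663,-.0005,-1.194,-.2586],(.18319,.59692,.22146),(3.1394,-.0001,-.29797)),([.29786,.15261,-.2622,-.0003,-1.1552,.9753],(.49822,-.01413,.24244),(-3.141,-.001,-.298)),(s1['joints'],s1['tcp_pos'],s1['eef_rot']),(s3['joints'],s3['tcp_pos'],s3['eef_rot'])]
def res(p):
    r0,L2,Lf,e,h,dd=p;o=[]
    for q,x,a in d0:
        w=np.array(x)-dd*Ro.from_euler('xyz',a).as_matrix()[:,2];th=q[1]-q[2]
        r=r0+L2*np.sin(q[1])+Lf*np.cos(th)+e*np.sin(th);z=h+L2*np.cos(q[1])-Lf*np.sin(th)+e*np.cos(th)
        o+=[np.cos(q[0])*r-w[0],np.sin(q[0])*r-w[1],z-w[2]]
    return o+[1e-3*r0]
R=least_squares(res,[0,.36,.39,.05,.33,.25]);print('kin',R.x.round(4),np.round(R.fun,4))
r0,L2,Lf,e,h,dd=R.x
foot=K3-.034*n
for tilt in(35,30,25,20):
  for out in(.007,.05,.08,.12):
    x=foot+out*n; t=np.radians(tilt);z=-np.array([-np.sin(t)*np.cos(yaw),-np.sin(t)*np.sin(yaw),np.cos(t)]); w=x-dd*z
    rr=np.hypot(w[0],w[1])
    s=least_squares(lambda q:[r0+L2*np.sin(q[0])+Lf*np.cos(q[1])+e*np.sin(q[1])-rr,h+L2*np.cos(q[0])-Lf*np.sin(q[1])+e*np.cos(q[1])-w[2]],[.3,.6])
    print(tilt,out,'j1',np.arctan2(w[1],w[0]).round(3),'j2',s.x[0].round(3),'j3',(s.x[0]-s.x[1]).round(3),'j5~',(s.x[1]-(np.pi/2-t)).round(3),np.abs(s.fun).max().round(4))
```

```text
lamp grip [ 0.50515323 -0.01429289  0.276     ] shade rim [ 0.50280531 -0.01398987  0.14      ]
knobtop [[ 0.5665 -0.306   0.07  ]
 [ 0.5653 -0.305   0.075 ]
 [ 0.5641 -0.3039  0.08  ]]
tri TW [ 0.58056823 -0.31819816  0.01056508] TWS [ 0.56882345 -0.30422175  0.07353898]
ptr [ 0.63406942 -0.34657251  0.09485848] [ 0.61341424 -0.3358234   0.07947453] dia [ 0.63568629 -0.37073516  0.10176613] bar [ 0.65413889 -0.33687064  0.10302597]
yaw -0.4989149998945428
n [-0.50403068  0.27464355  0.819     ] heights over ptr plane: knob 0.02705666082190832 travel 0.020207210948634605
kin [-0.0096  0.6329  0.4218 -0.0528  0.479   0.6377] [-0.16    0.002   0.0011 -0.066   0.1468  0.006  -0.053   0.1515 -0.0007
  0.0188  0.0281 -0.0065 -0.    ]
35 0.007 j1 -0.482 j2 0.62 j3 -0.976 j5~ 0.635 0.0
35 0.05 j1 -0.48 j2 0.503 j3 -1.003 j5~ 0.546 0.0
35 0.08 j1 -0.479 j2 0.413 j3 -1.013 j5~ 0.466 0.0
35 0.12 j1 -0.477 j2 0.283 j3 -1.015 j5~ 0.337 0.0
30 0.007 j1 -0.484 j2 0.523 j3 -0.84 j5~ 0.316 0.0
30 0.05 j1 -0.483 j2 0.415 j3 -0.862 j5~ 0.231 0.0
30 0.08 j1 -0.482 j2 0.336 j3 -0.871 j5~ 0.16 0.0
30 0.12 j1 -0.481 j2 0.225 j3 -0.873 j5~ 0.051 0.0
25 0.007 j1 -0.486 j2 0.48 j3 -0.708 j5~ 0.054 0.0
25 0.05 j1 -0.485 j2 0.383 j3 -0.729 j5~ -0.023 0.0
25 0.08 j1 -0.485 j2 0.312 j3 -0.737 j5~ -0.085 0.0
25 0.12 j1 -0.483 j2 0.216 j3 -0.74 j5~ -0.178 0.0
20 0.007 j1 -0.488 j2 0.472 j3 -0.577 j5~ -0.173 0.0
20 0.05 j1 -0.487 j2 0.383 j3 -0.598 j5~ -0.24 0.0
20 0.08 j1 -0.486 j2 0.32 j3 -0.607 j5~ -0.294 0.0
20 0.12 j1 -0.486 j2 0.235 j3 -0.612 j5~ -0.374 0.0
```

```bash
cat > kin.py <<'E'
from h import *
import pickle
from scipy.optimize import least_squares
from scipy.spatial.transform import Rotation as Ro
s3=pickle.load(open('s3.pkl','rb'));s1=pickle.load(open('s1.pkl','rb'))
d0=[([1.5316,.38556,.00663,-.0005,-1.194,-.2586],(.18319,.59692,.22146),(3.1394,-.0001,-.29797)),([.29786,.15261,-.2622,-.0003,-1.1552,.9753],(.49822,-.01413,.24244),(-3.141,-.001,-.298)),(s1['joints'],s1['tcp_pos'],s1['eef_rot']),(s3['joints'],s3['tcp_pos'],s3['eef_rot'])]
def fk(p,q,s4=1):
    r0,L2,Lf,e,h,dd,l=p; th=q[1]-q[2]
    r=r0+L2*np.sin(q[1])+Lf*np.cos(th)+e*np.sin(th);z=h+L2*np.cos(q[1])-Lf*np.sin(th)+e*np.cos(th)
    Rb=Ro.from_rotvec([0,0,q[0]])*Ro.from_rotvec([0,th,0])*Ro.from_rotvec([s4*q[3],0,0])*Ro.from_rotvec([0,-q[4],0])
    tz=Rb.apply([1,0,0]); c,s=np.cos(q[0]),np.sin(q[0])
    Rt=(Rb*Ro.from_rotvec([-q[5],0,0])).as_matrix()  # flange, up to a fixed offset
    return np.array([c*r+s*l,s*r-c*l,z])+dd*tz,tz,Rt
def res(p,s4):
    o=[]
    for q,x,a in d0:
        X,tz,_=fk(p,q,s4); o+=list(X-x)+list(.3*(tz-Ro.from_euler('xyz',a).as_matrix()[:,2]))
    return o+[1e-3*p[0]]
F=[least_squares(res,[0,.36,.39,.05,.33,.25,.16],args=(s,)) for s in(1,-1)]
b=int(F[1].cost<F[0].cost);P=F[b].x;S4=1-2*b
E
python3 - <<'E'
from kin import *
print(S4,P.round(4),np.abs(F[0].fun).max(),np.abs(F[1].fun).max(),F[b].fun.round(4))
foot=np.array([.5675,-.3045,.0735]);yaw=-.51
for tilt in(35,30,25):
  for out in(.007,.05,.09,.13):
    nn=np.array([-.574*np.cos(yaw),-.574*np.sin(yaw),.819]); x=foot+(out-.034)*nn
    t=np.radians(tilt);tz=np.array([np.sin(t)*np.cos(yaw),np.sin(t)*np.sin(yaw),-np.cos(t)])
    def f(q):
        X,z,_=fk(P,list(q)+[0],S4);return np.r_[X-x,z-tz]
    best=[]
    for g in([-.2,.3,-.6,.7,-.4],[-.2,.3,-.6,-.7,-.4],[-.2,.3,-.6,-2.5,-.4]):
        s=least_squares(f,g,bounds=([-3,-1.2,-1.07,-3.1,-2.9],[3,2,1.4,2,-.17]));best.append((s.cost,tuple(s.x.round(3))))
    print(tilt,out,[ (round(c**.5,4),q) for c,q in sorted(best)[:2]])
E
```

```text
-1 [0.1163 0.489  0.3241 0.0083 0.2799 0.3788 0.137 ] 0.08096339973412957 0.06219763097866782 [-0.0228  0.0008  0.0205 -0.      0.     -0.      0.0112  0.0273  0.0189
 -0.0001  0.0001 -0.     -0.0137  0.0189 -0.0238  0.      0.      0.
 -0.032  -0.0622 -0.0156  0.     -0.     -0.      0.0001]
35 0.007 [(np.float64(0.0599), (np.float64(-0.142), np.float64(0.42), np.float64(-0.715), np.float64(2.0), np.float64(-0.239))), (np.float64(0.0599), (np.float64(-0.142), np.float64(0.42), np.float64(-0.715), np.float64(2.0), np.float64(-0.239)))]
35 0.05 [(np.float64(0.0442), (np.float64(-0.123), np.float64(0.324), np.float64(-0.806), np.float64(2.0), np.float64(-0.247))), (np.float64(0.0442), (np.float64(-0.123), np.float64(0.324), np.float64(-0.806), np.float64(2.0), np.float64(-0.247)))]
35 0.09 [(np.float64(0.0274), (np.float64(-0.108), np.float64(0.242), np.float64(-0.881), np.float64(2.0), np.float64(-0.254))), (np.float64(0.0274), (np.float64(-0.108), np.float64(0.242), np.float64(-0.881), np.float64(2.0), np.float64(-0.254)))]
35 0.13 [(np.float64(0.0089), (np.float64(-0.095), np.float6
[... 1468 characters left out ...]
67), np.float64(0.396), np.float64(-0.698), np.float64(1.137), np.float64(-0.17))), (np.float64(0.0171), (np.float64(-0.167), np.float64(0.396), np.float64(-0.698), np.float64(1.137), np.float64(-0.17)))]
25 0.09 [(np.float64(0.0028), (np.float64(-0.173), np.float64(0.313), np.float64(-0.75), np.float64(0.985), np.float64(-0.17))), (np.float64(0.0028), (np.float64(-0.173), np.float64(0.313), np.float64(-0.75), np.float64(0.985), np.float64(-0.17)))]
25 0.13 [(np.float64(0.0), (np.float64(-0.159), np.float64(0.207), np.float64(-0.765), np.float64(0.671), np.float64(-0.236))), (np.float64(0.0), (np.float64(-0.159), np.float64(0.207), np.float64(-0.765), np.float64(0.671), np.float64(-0.236)))]
```

```bash
cat > kin2.py <<'E'
from kin import d0,Ro,least_squares,np
def fk(p,q):
    L2,Lf,h,dd,m,l,e=p; th=q[1]-q[2]; q1=Ro.from_rotvec([0,0,q[0]])
    R3=q1*Ro.from_rotvec([0,th,0]);R4=R3*Ro.from_rotvec([-q[3],0,0]);R5=R4*Ro.from_rotvec([0,-q[4],0])
    X=q1.apply([L2*np.sin(q[1]),-l,h+L2*np.cos(q[1])])+R3.apply([Lf,0,e])+R4.apply([0,-m,0])+R5.apply([dd,0,0])
    return X,R5.apply([1,0,0]),(R5*Ro.from_rotvec([-q[5],0,0])).as_matrix()
def res(p):
    o=[]
    for q,x,a in d0:
        X,tz,_=fk(p,q); o+=list(X-x)
    return o+list(1e-3*np.array(p[5:]))
F=least_squares(res,[.41,.43,.2,.3,.16,0,0]);P=F.x
E
python3 - <<'E'
from kin2 import *
print(P.round(4),F.fun.round(4))
off=[(fk(P,q)[2].T@Ro.from_euler('xyz',a).as_matrix()).round(3) for q,x,a in d0];print(off[0],off[3])
kt=np.array([.5675,-.3045,.0735]);yaw=-.51
for tilt in(35,30):
  for out in(.007,.05,.09,.13):
    nn=np.array([-.574*np.cos(yaw),-.574*np.sin(yaw),.819]); x=kt+(out-.034)*nn
    t=np.radians(tilt);tz=np.array([np.sin(t)*np.cos(yaw),np.sin(t)*np.sin(yaw),-np.cos(t)])
    def f(q):
        X,z,_=fk(P,list(q)+[0]);return np.r_[X-x,z-tz]
    best=set()
    for j4 in(-3,-2.2,-1.5,-.7,0,.7,1.5):
        s=least_squares(f,[-.2,.3,-.6,j4,-.5],bounds=([-3,-1.2,-1.07,-3.15,-2.9],[3,2,1.4,2.04,-.17]));best.add((round(s.cost**.5,3),tuple(float(v) for v in s.x.round(2))))
    print(tilt,out,sorted(best)[:3])
E
```

```text
[ 0.5649  0.4218  0.1606  0.3064  0.1598 -0.      0.    ] [ 0.  0.  0. -0.  0. -0.  0. -0.  0.  0.  0. -0. -0.  0.]
[[-0. -0.  1.]
 [-1. -0. -0.]
 [ 0. -1. -0.]] [[ 0.  0.  1.]
 [-1. -0.  0.]
 [-0. -1.  0.]]
35 0.007 [(np.float64(0.064), (-0.7, 0.54, -0.54, -2.71, -0.17)), (np.float64(0.093), (-0.32, 0.39, -0.46, 0.24, -0.17))]
35 0.05 [(np.float64(0.074), (-0.69, 0.47, -0.61, -2.79, -0.17)), (np.float64(0.081), (-0.28, 0.27, -0.61, 0.57, -0.17))]
35 0.09 [(np.float64(0.067), (-0.27, 0.18, -0.72, 0.79, -0.17)), (np.float64(0.085), (-0.68, 0.4, -0.68, -2.9, -0.17))]
35 0.13 [(np.float64(0.049), (-0.26, 0.1, -0.8, 0.92, -0.17)), (np.float64(0.096), (-0.64, 0.32, -0.77, -3.15, -0.17))]
30 0.007 [(np.float64(0.061), (-0.28, 0.4, -0.55, 0.51, -0.17)), (np.float64(0.084), (-0.67, 0.55, -0.62, -3.07, -0.17))]
30 0.05 [(np.float64(0.048), (-0.26, 0.31, -0.65, 0.65, -0.17)), (np.float64(0.093), (-0.65, 0.48, -0.69, -3.15, -0.17))]
30 0.09 [(np.float64(0.034), (-0.25, 0.23, -0.73, 0.76, -0.17)), (np.float64(0.103), (-0.66, 0.42, -0.75, -3.15, -0.17))]
30 0.13 [(np.float64(0.018), (-0.25, 0.16, -0.8, 0.84, -0.17)), (np.float64(0.115), (-0.66, 0.37, -0.79, -3.15, -0.17))]
```

Run:
```python
from kin2 import *
rng=np.random.default_rng(0)
kt=np.array([.5675,-.3045,.0735]);yaw=-.51
lo=np.array([-3.1,-1.2,-1.06,-3.15,-2.97]);hi=np.array([3.1,2.05,1.4,2.04,-.165])
for tilt,out in((35,.007),(35,.1),(30,.007),(25,.007),(20,.007)):
    nn=np.array([-.574*np.cos(yaw),-.574*np.sin(yaw),.819]); x=kt+(out-.034)*nn
    t=np.radians(tilt);tz=np.array([np.sin(t)*np.cos(yaw),np.sin(t)*np.sin(yaw),-np.cos(t)])
    def f(q):
        X,z,_=fk(P,list(q)+[0]);return np.r_[X-x,.3*(z-tz)]
    best=set()
    for k in range(60):
        s=least_squares(f,rng.uniform(lo,hi),bounds=(lo,hi),max_nfev=100);best.add((round(float(s.cost)**.5,3),tuple(float(v) for v in s.x.round(2))))
    print(tilt,out,sorted(best)[:4])
```

```text
35 0.007 [(0.028, (-0.73, 0.48, -0.58, -2.99, -0.17)), (0.038, (-0.3, 0.46, -0.41, -0.26, -0.17)), (0.046, (-0.52, 0.43, -0.74, 2.04, -0.17)), (0.244, (2.14, -1.2, -1.06, 0.2, -2.44))]
35 0.1 [(0.031, (-0.23, 0.24, -0.69, 0.46, -0.17)), (0.04, (-0.74, 0.29, -0.73, -3.15, -0.17)), (0.186, (2.08, -1.2, -1.06, 0.32, -2.4)), (0.239, (-3.1, -1.2, -1.06, -1.24, -2.45))]
30 0.007 [(0.027, (-0.25, 0.46, -0.52, 0.22, -0.17)), (0.036, (-0.73, 0.48, -0.62, -3.15, -0.17)), (0.037, (-0.52, 0.44, -0.75, 2.04, -0.17)), (0.246, (2.1, -1.2, -1.06, 0.23, -2.39))]
25 0.007 [(0.012, (-0.24, 0.46, -0.58, 0.48, -0.17)), (0.048, (-0.73, 0.49, -0.63, -3.15, -0.17)), (0.246, (2.84, -1.2, 1.4, -3.15, -2.26)), (0.249, (2.06, -1.2, -1.06, 0.25, -2.34))]
20 0.007 [(0.0, (-0.22, 0.47, -0.54, 0.42, -0.24)), (0.062, (-0.73, 0.5, -0.64, -3.15, -0.17)), (0.237, (2.84, -1.2, 1.4, -3.15, -2.29)), (0.253, (2.03, -1.2, -1.06, 0.26, -2.3))]
```

Run:
```python
from kin2 import *
from scipy.optimize import minimize
rng=np.random.default_rng(0)
kt=np.array([.5675,-.3045,.0735]);yaw=-.51
lo=np.array([-3.1,-1.2,-1.06,-3.15,-2.97]);hi=np.array([3.1,2.05,1.4,2.04,-.163])
nn=np.array([-.574*np.cos(yaw),-.574*np.sin(yaw),.819]);bx=np.array([np.cos(yaw),np.sin(yaw),0]);by=np.array([-bx[1],bx[0],0])
for out in(.007,.012,.06):
    best={}
    for k in range(50):
        s0=least_squares(lambda q:np.r_[20*(fk(P,list(q)+[0])[0]-(kt+(out-.034)*nn+.0)),.3*(fk(P,list(q)+[0])[1]+nn)],rng.uniform(lo,hi),bounds=(lo,hi),max_nfev=200)
        X,z,_=fk(P,list(s0.x)+[0]); ang=np.degrees(np.arccos(np.clip(-z@nn,-1,1))); e=np.linalg.norm(X-(kt+(out-.034)*nn))
        up=np.cross(by,nn)
        if e<.003: best[round(ang,1)]=(s0.x.round(2).tolist(),'err along by,upslope deg',np.degrees([-z@by,-z@up]).round(1))
    for a in sorted(best)[:3]: print(out,a,*best[a])
```

```text
0.007 8.0 [-0.74, 0.47, -0.59, -3.05, -0.16] err along by,upslope deg [ 7.4 -3. ]
0.007 10.6 [-0.29, 0.46, -0.41, -0.32, -0.16] err along by,upslope deg [-9.5  4.7]
0.007 13.4 [-0.54, 0.45, -0.75, 2.04, -0.16] err along by,upslope deg [8.9 9.9]
0.012 8.2 [-0.74, 0.45, -0.6, -3.07, -0.16] err along by,upslope deg [ 7.6 -3. ]
0.012 10.6 [-0.28, 0.45, -0.42, -0.3, -0.16] err along by,upslope deg [-9.4  4.9]
0.012 13.2 [-0.54, 0.44, -0.76, 2.04, -0.16] err along by,upslope deg [8.9 9.7]
0.06 9.7 [-0.75, 0.35, -0.68, -3.15, -0.16] err along by,upslope deg [ 8.8 -4.2]
0.06 10.0 [-0.24, 0.35, -0.54, 0.0, -0.16] err along by,upslope deg [-7.6  6.5]
0.06 11.7 [-0.54, 0.34, -0.82, 2.04, -0.16] err along by,upslope deg [9.  7.4]
```

```bash
cat > plan.py <<'E'
from kin2 import *
from scipy.optimize import minimize
from plant import bot
C=fk(P,d0[0][0])[2].T@Ro.from_euler('xyz',d0[0][2]).as_matrix()  # fixed flange offset
kt=np.array([.567,-.305,.073]);yaw=-.51
n=np.array([-.574*np.cos(yaw),-.574*np.sin(yaw),.819]);n/=np.linalg.norm(n)
by=np.array([-np.sin(yaw),np.cos(yaw),0]);up=np.cross(by,n)
def pose(out,j5,kt=kt,hi5=None):
    G=kt+(out-.034)*n
    f=lambda q:np.r_[20*(fk(P,[*q,j5,0])[0]-.019*fk(P,[*q,j5,0])[1]-G),.3*(fk(P,[*q,j5,0])[1]+n)]
    s=least_squares(f,[-.29,.46,-.41,-.3]);q=[*s.x,j5,0]
    X,z,R0=fk(P,q); a=-z
    d=a-(a@n)*n; J=np.cross(d,z);J/=np.linalg.norm(J)
    R0=R0@C; ang=np.arctan2(np.cross(R0[:,1],J)@z,R0[:,1]@J)   # tool turn about z to bring y to J
    return np.array(q),X,R0,z,ang,np.degrees([a@by,a@up])
def tool(R0,z,ang): return Ro.from_rotvec(z*ang).as_matrix()@R0
E
python3 - <<'E'
from plan import *
s=bot.get_state(); Rm=Ro.from_euler('xyz',s['eef_rot']).as_matrix()
for out in(.1,.07,.028):
    q,X,R0,z,ang,dev=pose(out,-.20)
    for o in(-.4,-.4+np.pi,-.4-np.pi):
        A=ang+o; R=tool(R0,z,A); print(out,q.round(2)[:5],'j6',round(-A,2),'X',X.round(4),'dev',dev.round(1),'shift',(X-s['tcp_pos']).round(4),'turn',Ro.from_matrix(R@Rm.T).as_rotvec().round(3),'jaw by/up',(R[:,1]@by).round(2),(R[:,1]@up).round(2))
E
```

```text
0.1 [-0.22  0.31 -0.58  0.1  -0.2 ] j6 -2.21 X [ 0.5425 -0.2888  0.1103] dev [-6.6  7.9] shift [ 0.0375 -0.0237 -0.1024] turn [-1.169  0.533  2.301] jaw by/up 0.95 0.3
0.1 [-0.22  0.31 -0.58  0.1  -0.2 ] j6 -5.36 X [ 0.5425 -0.2888  0.1103] dev [-6.6  7.9] shift [ 0.0375 -0.0237 -0.1024] turn [ 0.375 -0.061 -0.373] jaw by/up -0.95 -0.3
0.1 [-0.22  0.31 -0.58  0.1  -0.2 ] j6 0.93 X [ 0.5425 -0.2888  0.1103] dev [-6.6  7.9] shift [ 0.0375 -0.0237 -0.1024] turn [ 0.375 -0.061 -0.373] jaw by/up -0.95 -0.3
0.07 [-0.25  0.37 -0.5  -0.1  -0.2 ] j6 -2.16 X [ 0.558  -0.2968  0.0859] dev [-8.4  7.2] shift [ 0.0529 -0.0317 -0.1268] turn [-1.103  0.466  2.162] jaw by/up 0.89 0.45
0.07 [-0.25  0.37 -0.5  -0.1  -0.2 ] j6 -5.3 X [ 0.558  -0.2968  0.0859] dev [-8.4  7.2] shift [ 0.0529 -0.0317 -0.1268] turn [ 0.472 -0.11  -0.498] jaw by/up -0.89 -0.45
0.07 [-0.25  0.37 -0.5  -0.1  -0.2 ] j6 0.99 X [ 0.558  -0.2968  0.0859] dev [-8.4  7.2] shift [ 0.0529 -0.0317 -0.1268] turn [ 0.472 -0.11  -0.498] jaw by/up -0.89 -0.45
0.028 [-0.29  0.46 -0.39 -0.34 -0.2 ] j6 -2.07 X [ 0.5796 -0.3083  0.0518] dev [-10.1   5.8] shift [ 0.0745 -0.0431 -0.1609] turn [-1.032  0.398  2.004] jaw by/up 0.79 0.61
0.028 [-0.29  0.46 -0.39 -0.34 -0.2 ] j6 -5.21 X [ 0.5796 -0.3083  0.0518] dev [-10.1   5.8] shift [ 0.0745 -0.0431 -0.1609] turn [ 0.578 -0.169 -0.638] jaw by/up -0.79 -0.61
0.028 [-0.29  0.46 -0.39 -0.34 -0.2 ] j6 1.07 X [ 0.5796 -0.3083  0.0518] dev [-10.1   5.8] shift [ 0.0745 -0.0431 -0.1609] turn [ 0.578 -0.169 -0.638] jaw by/up -0.79 -0.61
```

```bash
cat >> plan.py <<'E'
def ik(X,z,g=(-.29,.46,-.39,-.3,-.2)):
    s=least_squares(lambda q:np.r_[10*(fk(P,[*q,0])[0]-X),fk(P,[*q,0])[1]-z],g); return s.x.round(3),round(s.cost,6)
E
python3 - <<'E'
from plan import *
s=bot.get_state(); Rm=Ro.from_euler('xyz',s['eef_rot']).as_matrix(); print(s['t'],s['tcp_pos'],s['eef_rot'],s['joints'].round(3))
q,X,R0,z,ang,dev=pose(.028,-.22); R=tool(R0,z,ang-.4); print(q.round(3),X,z,dev,'turn',Ro.from_matrix(R@Rm.T).as_rotvec().round(3),'eul',Ro.from_matrix(R).as_euler('xyz'))
for o in(0,.04,.08): print(o,ik(X+o*n,z),ik(X-o*z,z),(X+o*n-s['tcp_pos']).round(4))
E
```

```text
8.55 [ 0.50503746 -0.26512968  0.21269925] [ 2.99680818 -0.55973472 -0.25829124] [-0.267  0.057 -0.872  1.05  -0.162  0.534]
[-0.292  0.459 -0.382 -0.343 -0.22   0.   ] [ 0.57944963 -0.30810915  0.05168364] [ 0.4970183  -0.07300252 -0.86466378] [-10.25138803   6.40901823] turn [-1.041  0.4    2.04 ] eul [2.70856509 0.30917661 2.00708731]
0 (array([-0.292,  0.459, -0.382, -0.343, -0.22 ]), np.float64(0.0)) (array([-0.292,  0.459, -0.382, -0.343, -0.22 ]), np.float64(0.0)) [ 0.0744 -0.043  -0.161 ]
0.04 (array([-0.274,  0.377, -0.437, -0.272, -0.242]), np.float64(0.0)) (array([-0.293,  0.38 , -0.418, -0.289, -0.261]), np.float64(0.0)) [ 0.0544 -0.0318 -0.1283]
0.08 (array([-0.257,  0.294, -0.484, -0.206, -0.275]), np.float64(0.0)) (array([-0.295,  0.302, -0.442, -0.245, -0.314]), np.float64(0.0)) [ 0.0343 -0.0206 -0.0955]
```

Call:
{"op": "jog_arm", "data": {
  "motion": [
    [1,0,0,0,0.08,-0.02,-0.09],
    [1,0,0,0,0.16,-0.05,-0.18],
    [1,0.005,-0.003,-0.01,0.25,-0.07,-0.28],
    [1,0.01,-0.006,-0.02,0.33,-0.1,-0.36],
    [1,0.015,-0.009,-0.035,0.41,-0.12,-0.46],
    [1,0.02,-0.012,-0.05,0.5,-0.145,-0.55],
    [1,0.027,-0.016,-0.07,0.578,-0.169,-0.638],
    [1,0.034,-0.02,-0.085,0.578,-0.169,-0.638],
    [1,0.034,-0.02,-0.085,0.578,-0.169,-0.638],
    [1,0.034,-0.02,-0.085,0.578,-0.169,-0.638]
  ]
}}

```text
t: 9.55
tcp_pos: [0.5401, -0.2835, 0.1284]
eef_rot: [-2.692, -0.305, -1.169]
force: [-0.4, 0.3, -0.3]
finger_gap: 0.0867
```

Run:
```python
from plan import *
import pickle,cv2
from h import wcam,proj,onz
s=bot.get_state();w=bot.snapshot('wrist');pickle.dump(s,open('s4.pkl','wb'));cv2.imwrite('pics/w4.png',w); Rm=Ro.from_euler('xyz',s['eef_rot']).as_matrix(); print(s['t'],s['tcp_pos'],s['eef_rot'],s['joints'].round(3),s['force'])
q,X,R0,z,ang,dev=pose(.028,-.22); R=tool(R0,z,ang-.4+np.pi)
print('turn',Ro.from_matrix(R@Rm.T).as_rotvec().round(3))
for o in(0,.04,.08): print(o,(X+o*n-s['tcp_pos']).round(4))
print('knobtop px',proj(wcam(s),kt),proj(wcam(s),kt-.034*n))
```

```text
9.55 [ 0.54008875 -0.28349606  0.12840016] [-2.6920466  -0.30508987 -1.16871972] [-0.247  0.273 -0.494 -0.176 -0.272  0.876] [-0.36117463  0.29464777 -0.29426415]
turn [-0.01   0.013  0.029]
0 [ 0.0394 -0.0246 -0.0767]
0.04 [ 0.0193 -0.0134 -0.044 ]
0.08 [-0.0007 -0.0022 -0.0112]
knobtop px [328.27519826 239.55966749] [330.23159544 216.10301368]
```

View pics/w4.png

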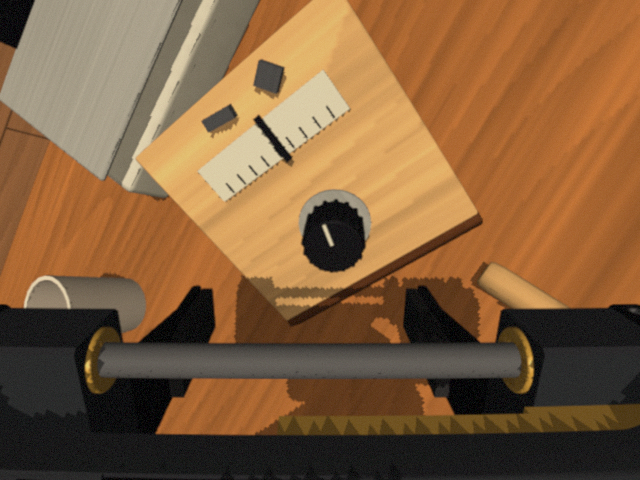

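The wrist view from the pre-grasp pose shows the knob top at (332.5,236), about 4 px from the prediction. I'll refine the position and compute the approach.

```bash
sed -i 's/^kt=.*;yaw/kt=np.array([.567,-.305,.073]);yaw/' plan.py
python3 - <<'E'
import plan
from plan import *
import pickle
from h import *
W3=wcam(pickle.load(open('s3.pkl','rb')));s=pickle.load(open('s4.pkl','rb'));W4=wcam(s);S=cam('scene');T=cam('top')
g=(562+.5-400)/4-.5+245,(362+.5-300)/4-.5+385;ft=(172.5/4-.5+410,(199.5)/4-.5+170)
a=tri((W3,(306,227.5)),(W4,(332.5,236)));b=tri((W3,(306,227.5)),(W4,(332.5,236)),(S,g),(T,ft));print(a,b)
for z in (.070,.073,.076): print(z,onz(W4,(332.5,236),z))
# face plane points: box marks/pointer from wrist pair
for nm,u3,u4 in [('ptrU',(331,130),(257,119)),('ptrL',(323,165.5),(289,160)),('dia',(357.5,119),(268.5,76))]: print(nm,tri((W3,u3),(W4,u4)))
E
```

```text
[ 0.56754131 -0.30718921  0.06707982] [ 0.56840958 -0.30530545  0.07094537]
0.07 [ 0.56682447 -0.30772598  0.07      ]
0.073 [ 0.56576073 -0.30819802  0.073     ]
0.076 [ 0.56469699 -0.30867007  0.076     ]
ptrU [ 0.63201014 -0.34733554  0.10058047]
ptrL [ 0.61024106 -0.33522638  0.08398428]
dia [ 0.63377197 -0.37091324  0.10555594]
```

```bash
sed -i 's/^kt=.*;yaw/kt=np.array([.5672,-.307,.0705]);yaw/' plan.py
python3 - <<'E'
from plan import *
s=bot.get_state(); Rm=Ro.from_euler('xyz',s['eef_rot']).as_matrix()
q,X,R0,z,ang,dev=pose(.028,-.22); R=tool(R0,z,ang-.4+np.pi)
print('turn',Ro.from_matrix(R@Rm.T).as_rotvec().round(3),dev,q,z, 0.8*z)
for o in(0,.04,.08): print(o,(X+o*n-s['tcp_pos']).round(4))
for A in (0,.8): print(ik(X,z))
E
```

```text
turn [0.001 0.007 0.012] [-10.36715734   6.17519935] [-0.29952035  0.46440324 -0.3749994  -0.36632156 -0.22        0.        ] [ 0.50096463 -0.07289476 -0.86239248] [ 0.40077171 -0.05831581 -0.68991398]
0 [ 0.0401 -0.0265 -0.0794]
0.04 [ 0.0201 -0.0153 -0.0466]
0.08 [ 0.0001 -0.0041 -0.0139]
(array([-0.3  ,  0.464, -0.375, -0.366, -0.22 ]), np.float64(0.0))
(array([-0.3  ,  0.464, -0.375, -0.366, -0.22 ]), np.float64(0.0))
```

Approach along the face normal, then close with a moderate squeeze.

Call:
{"op": "jog_arm", "data": {
  "motion": [
    [1,0,-0.004,-0.014,0,0.007,0.012],
    [1,0.01,-0.01,-0.03,0,0.007,0.012],
    [1,0.02,-0.015,-0.047,0,0.007,0.012],
    [1,0.027,-0.019,-0.058,0,0.007,0.012],
    [1,0.033,-0.023,-0.068,0,0.007,0.012],
    [1,0.038,-0.0255,-0.076,0,0.007,0.012],
    [1,0.04,-0.0265,-0.0794,0,0.007,0.012],
    [1,0.04,-0.0265,-0.0794,0,0.007,0.012],
    [-1,0.04,-0.0265,-0.0794,0,0.007,0.012],
    [-1,0.04,-0.0265,-0.0794,0,0.007,0.012],
    [-1,0.04,-0.0265,-0.0794,0,0.007,0.012],
    [-1,0.04,-0.0265,-0.0794,0,0.007,0.012],
    [-1,0.04,-0.0265,-0.0794,0,0.007,0.012],
    [-1,0.04,-0.0265,-0.0794,0,0.007,0.012],
    [-1,0.04,-0.0265,-0.0794,0,0.007,0.012],
    [-1,0.04,-0.0265,-0.0794,0,0.007,0.012],
    [-1,0.04,-0.0265,-0.0794,0,0.007,0.012],
    [-1,0.04,-0.0265,-0.0794,0,0.007,0.012]
  ],
  "squeeze": 15
}}

```text
t: 11.4
tcp_pos: [0.5775, -0.3092, 0.0496]
eef_rot: [-2.7, -0.299, -1.155]
force: [-7.4, 10.3, 15.8]
finger_gap: 0.0367
```

Call:
{"op": "jog_arm", "data": {
  "motion": [
    [-1,-0.0015,0.001,0.0025,0,0,0],
    [-1,-0.0015,0.001,0.0025,0.04,-0.006,-0.069],
    [-1,-0.0015,0.001,0.0025,0.08,-0.012,-0.138],
    [-1,-0.0015,0.001,0.0025,0.12,-0.017,-0.207],
    [-1,-0.0015,0.001,0.0025,0.16,-0.023,-0.276],
    [-1,-0.0015,0.001,0.0025,0.2,-0.029,-0.345],
    [-1,-0.0015,0.001,0.0025,0.24,-0.035,-0.414],
    [-1,-0.0015,0.001,0.0025,0.281,-0.041,-0.483],
    [-1,-0.0015,0.001,0.0025,0.321,-0.047,-0.552],
    [-1,-0.0015,0.001,0.0025,0.361,-0.053,-0.621],
    [-1,-0.0015,0.001,0.0025,0.401,-0.058,-0.69],
    [-1,-0.0015,0.001,0.0025,0.401,-0.058,-0.69],
    [-1,-0.0015,0.001,0.0025,0.401,-0.058,-0.69]
  ]
}}

```text
t: 12.7
tcp_pos: [0.5773, -0.3096, 0.0504]
eef_rot: [-2.62, 0.088, -1.862]
force: [2.6, 5.3, -0.7]
finger_gap: 0.036
```

Run:
```python
from plan import *
import pickle,cv2
s=bot.get_state();w=bot.snapshot('wrist');pickle.dump(s,open('s5.pkl','wb'));cv2.imwrite('pics/w5.png',w); print(s['t'],s['tcp_pos'],s['eef_rot'],s['joints'].round(3),s['force'],s['finger_gap'],s['wrist_torque'])
print(Ro.from_euler('xyz',s['eef_rot']).as_matrix()[:,2])
```

```text
12.7 [ 0.57727682 -0.30960755  0.05044764] [-2.61962653  0.08754733 -1.86206429] [-0.301  0.46  -0.377 -0.369 -0.226  0.325] [ 2.57798702  5.3306659  -0.68962898] 0.035975021515926485 [ 1.304564   -0.15410826  0.76913399]
[ 0.49935042 -0.07057696 -0.86352073]
```

View pics/w5.png

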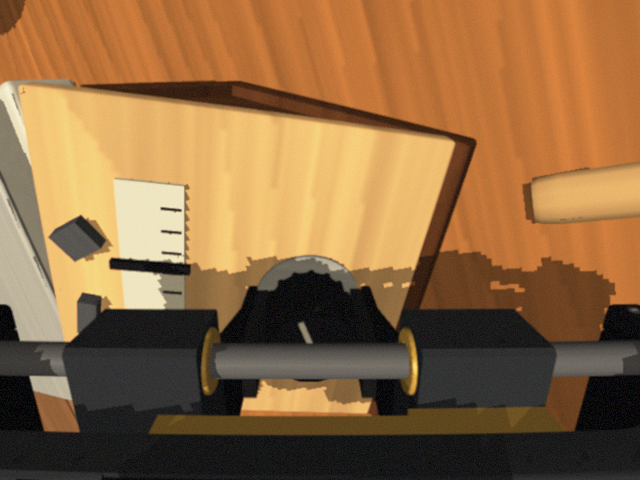

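Pointer tip at (111,264) and the diamond's lower point near (104,238), a gap of about 26 px or 10.5 mm, which leaves about 0.8 rad. The grip is calm, so I'll carry on with the same grasp.

Call:
{"op": "jog_arm", "data": {
  "motion": [
    [-1,0,0,0,0.039,-0.0055,-0.067],
    [-1,0,0,0,0.078,-0.011,-0.135],
    [-1,0,0,0,0.117,-0.0165,-0.202],
    [-1,0,0,0,0.156,-0.022,-0.27],
    [-1,0,0,0,0.195,-0.0275,-0.337],
    [-1,0,0,0,0.233,-0.033,-0.404],
    [-1,0,0,0,0.272,-0.0385,-0.472],
    [-1,0,0,0,0.311,-0.044,-0.539],
    [-1,0,0,0,0.35,-0.0495,-0.607],
    [-1,0,0,0,0.389,-0.055,-0.674],
    [-1,0,0,0,0.389,-0.055,-0.674],
    [-1,0,0,0,0.389,-0.055,-0.674]
  ]
}}

```text
t: 13.95
tcp_pos: [0.577, -0.3089, 0.0515]
eef_rot: [-2.816, 0.425, -2.593]
force: [-2.3, 9.9, 6.8]
finger_gap: 0.0389
```

Run:
```python
from plan import *
import pickle,cv2
s=bot.get_state();w=bot.snapshot('wrist');c=bot.snapshot('scene');t=bot.snapshot('top');pickle.dump(s,open('s6.pkl','wb'));cv2.imwrite('pics/w6.png',w);print(s['t'],s['tcp_pos'],s['joints'].round(3),s['force'],s['finger_gap'])
cv2.imwrite('pics/t6.png',t)
r=lambda i,u,v,a,b,W,H:cv2.resize(i[v:v+b,u:u+a],(W,H),interpolation=cv2.INTER_CUBIC)
cv2.imwrite('pics/m6.png',np.hstack([np.vstack([r(c,260,400,80,60,400,300),r(t,420,165,80,60,400,300)]),r(w,0,200,160,240,400,600)]))
```

```text
13.95 [ 0.57698499 -0.30890353  0.05146957] [-0.301  0.458 -0.376 -0.371 -0.229 -0.452] [-2.25831656  9.90004895  6.80839442] 0.038886733519755974
```

View pics/m6.png

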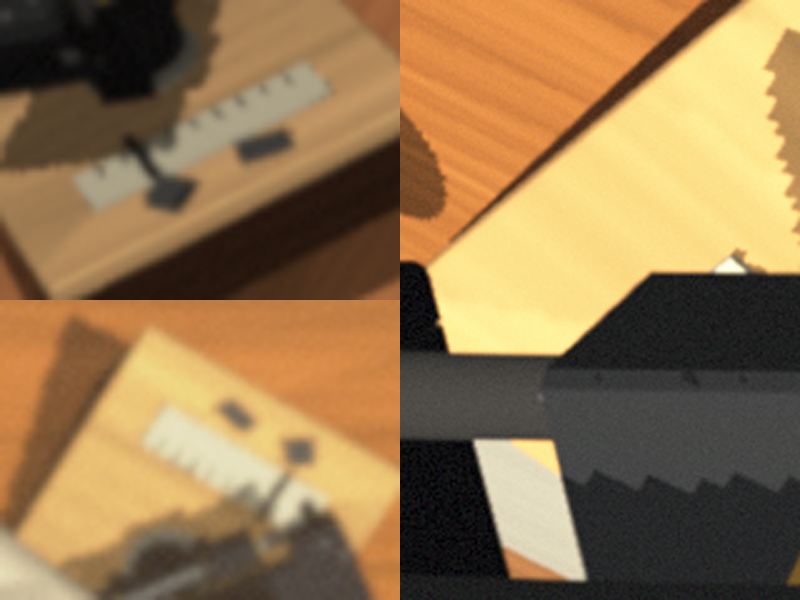

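Call:
{"op": "jog_arm", "data": {
  "motion": [
    [-0.1,0,0,0,0,0,0],
    [1,0,0,0,0,0,0],
    [1,0,0,0,0,0,0],
    [1,0,0,0,0,0,0],
    [1,0,0,0,0,0,0],
    [1,0,0,0,0,0,0],
    [1,-0.006,0.0035,0.01,0,0,0],
    [1,-0.015,0.0085,0.025,0,0,0],
    [1,-0.025,0.014,0.041,-0.07,0.01,0.121],
    [1,-0.035,0.02,0.057,-0.14,0.02,0.242],
    [1,-0.045,0.025,0.074,-0.21,0.03,0.363],
    [1,-0.05,0.028,0.082,-0.28,0.04,0.484],
    [1,-0.05,0.028,0.082,-0.35,0.05,0.605],
    [1,-0.05,0.028,0.082,-0.42,0.06,0.726],
    [1,-0.05,0.028,0.082,-0.49,0.07,0.847],
    [1,-0.05,0.028,0.082,-0.56,0.08,0.968],
    [1,-0.05,0.028,0.082,-0.63,0.09,1.089],
    [1,-0.05,0.028,0.082,-0.7,0.1,1.21],
    [1,-0.05,0.028,0.082,-0.79,0.112,1.365],
    [1,-0.05,0.028,0.082,-0.79,0.112,1.365]
  ]
}}

```text
t: 16.1
tcp_pos: [0.5261, -0.2827, 0.1322]
eef_rot: [-2.701, -0.303, -1.151]
force: [0.2, 0.1, -0.5]
finger_gap: 0.0871
```

Run:
```python
from plan import *
import pickle,cv2
s=bot.get_state();w=bot.snapshot('wrist');c=bot.snapshot('scene');t=bot.snapshot('top');pickle.dump(s,open('s7.pkl','wb'))
for k,i in(('w7',w),('sc7',c),('t7',t)): cv2.imwrite(f'pics/{k}.png',i)
print(s['t'],s['tcp_pos'],s['eef_rot'],s['joints'].round(3),s['force'])
r=lambda i,u,v,a,b,W,H:cv2.resize(i[v:v+b,u:u+a],(W,H),interpolation=cv2.INTER_CUBIC)
cv2.imwrite('pics/m7.png',np.hstack([np.vstack([r(c,285,210,120,90,400,300),r(t,285,175,120,90,400,300)]),r(w,180,20,200,300,400,600)]))
```

```text
16.1 [ 0.52605923 -0.28270009  0.13217866] [-2.70147705 -0.30345548 -1.15133402] [-0.257  0.251 -0.503 -0.193 -0.296  0.914] [ 0.15381631  0.11691604 -0.5024576 ]
```

View pics/m7.png

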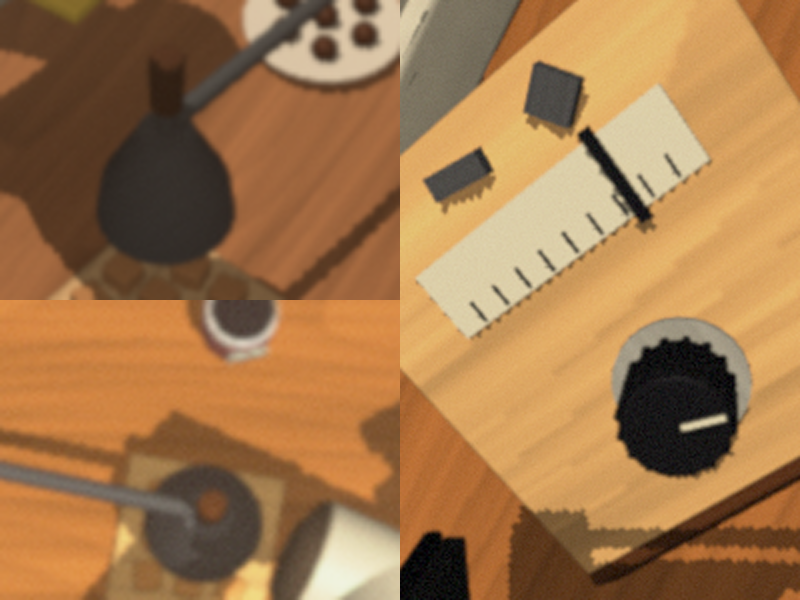

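```bash
cat > seg.py <<'E'
from plan import *
import pickle,cv2
from h import wcam,ray,proj
tip0=np.array([.6320,-.3470,.0985]); foot=kt-.034*n
u=up
def seg(k,s,show=False):
    w=cv2.imread(f'pics/{k}.png'); W=wcam(s)
    g=cv2.cvtColor(w,cv2.COLOR_BGR2GRAY)
    # rectify the face: 5 px/mm, origin at knob foot, rows = down-slope, cols = -y
    xs=np.linspace(-60,60,601)/1e3; ys=np.linspace(120,40,401)/1e3
    pts=foot+xs[None,:,None]*(-by)+ys[:,None,None]*u
    K,d,R,t=W; uv=cv2.projectPoints(pts.reshape(-1,3),cv2.Rodrigues(R)[0],t,K,d)[0].reshape(401,601,2).astype(np.float32)
    return cv2.remap(w,uv[...,0],uv[...,1],cv2.INTER_CUBIC)
E
python3 - <<'E'
from seg import *
o=[]
for k,f in(('w3','s3'),('w4','s4'),('w7','s7')):
    im=seg(k,pickle.load(open(f+'.pkl','rb'))); g=cv2.cvtColor(im,cv2.COLOR_BGR2GRAY)
    m=(g<85).astype(np.uint8); N,L,st,c=cv2.connectedComponentsWithStats(m)
    for i in range(1,N):
        if 250<st[i,4]<20000:
            x,y,ww,hh,a=st[i]; rows=np.where(L==i); top=rows[0]<y+hh*.35
            bot_=rows[0]>y+hh*.85
            print(k,'x mm',[round((v)/5-60,1) for v in(x,x+ww)],'up mm',[round(120-v/5,1) for v in(y,y+hh)],'cx',round(c[i][0]/5-60,2),'top cx',round(rows[1][top].mean()/5-60,2),'low cx',round(rows[1][bot_].mean()/5-60,2),'a',a/25)
    o.append(im[:200])
cv2.imwrite('pics/rect.png',np.vstack(o))
E
```

```text
w3 x mm [np.float64(17.0), np.float64(33.8)] up mm [np.float64(101.6), np.float64(84.6)] cx 25.12 top cx 25.12 low cx 24.29 a 148.48
w3 x mm [np.float64(-25.0), np.float64(-5.0)] up mm [np.float64(98.0), np.float64(88.6)] cx -15.08 top cx -17.69 low cx -9.24 a 121.4
w3 x mm [np.float64(1.8), np.float64(6.4)] up mm [np.float64(80.2), np.float64(46.6)] cx 4.2 top cx 4.3 low cx 4.0 a 120.84
w4 x mm [np.float64(11.2), np.float64(26.2)] up mm [np.float64(120.0), np.float64(114.8)] cx 18.66 top cx 22.22 low cx 11.99 a 12.6
w4 x mm [np.float64(51.4), np.float64(60.2)] up mm [np.float64(120.0), np.float64(113.2)] cx 57.1 top cx 56.33 low cx 59.58 a 31.4
w4 x mm [np.float64(11.2), np.float64(31.0)] up mm [np.float64(103.6), np.float64(83.4)] cx 20.93 top cx 20.91 low cx 20.08 a 228.08
w4 x mm [np.float64(-30.8), np.float64(-8.2)] up mm [np.float64(99.0), np.float64(88.2)] cx -19.51 top cx -22.04 low cx -13.12 a 165.0
w4 x mm [np.float64(-4.0), np.float64(2.0)] up mm [np.float64(80.4), np.float64(45.8)] cx -0.86 top cx -0.68 low cx -0.99 a 163.36
w7 x mm [np.float64(13.8), np.float64(30.4)] up mm [np.float64(120.0), np.float64(113.6)] cx 22.86 top cx 27.24 low cx 15.07 a 15.96
w7 x mm [np.float64(45.6), np.float64(60.2)] up mm [np.float64(120.0), np.float64(109.2)] cx 55.21 top cx 53.95 low cx 59.26 a 80.68
w7 x mm [np.float64(10.8), np.float64(30.8)] up mm [np.float64(103.8), np.float64(83.4)] cx 20.71 top cx 20.65 low cx 19.97 a 228.92
w7 x mm [np.float64(-30.8), np.float64(-8.2)] up mm [np.float64(99.2), np.float64(88.4)] cx -19.57 top cx -22.15 low cx -12.92 a 160.72
w7 x mm [np.float64(18.6), np.float64(24.0)] up mm [np.float64(80.6), np.float64(46.4)] cx 21.28 top cx 21.35 low cx 21.22 a 143.92
```

View pics/rect.png

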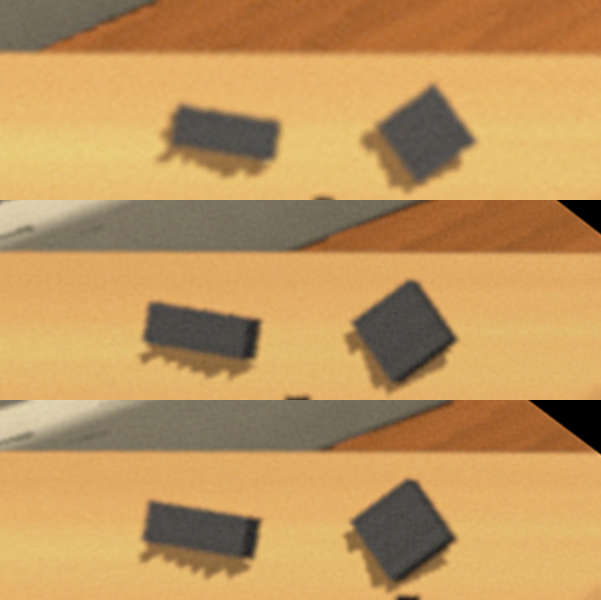

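The rectified views show the pointer tip about 1.5 mm past the diamond's lower point on the right. I'll regrasp with the jaws square to the tilt error, which should twist the knob least on closing and release, and turn back about 0.115 rad.

Run:
```python
from plan import *
s=bot.get_state(); Rm=Ro.from_euler('xyz',s['eef_rot']).as_matrix()
q,X,R0,z,ang,dev=pose(.03,-.22); R=tool(R0,z,ang+.06+np.pi); X=np.array([.5772,-.309,.0515])
print(s['t'],q.round(3),dev,'turn',Ro.from_matrix(R@Rm.T).as_rotvec().round(3),z,ik(X,z))
for o in(0,.01,.03,.06): print(o,(X+o*n-s['tcp_pos']).round(4))
print('back',(-.115*z).round(4))
```

```text
16.25 [-0.297  0.46  -0.379 -0.357 -0.22   0.   ] [-10.30231842   6.24354412] turn [ 0.226 -0.034 -0.39 ] [ 0.49959802 -0.073427   -0.86313979] (array([-0.297,  0.457, -0.383, -0.357, -0.22 ]), np.float64(0.0))
0 [ 0.0511 -0.0264 -0.0806]
0.01 [ 0.046  -0.0236 -0.0724]
0.03 [ 0.036  -0.018  -0.0561]
0.06 [ 0.021  -0.0096 -0.0315]
back [-0.0575  0.0084  0.0993]
```

Call:
{"op": "jog_arm", "data": {
  "motion": [
    [1,0.005,-0.002,-0.008,0.06,-0.009,-0.1],
    [1,0.011,-0.005,-0.016,0.115,-0.017,-0.2],
    [1,0.021,-0.0096,-0.0315,0.17,-0.026,-0.3],
    [1,0.028,-0.014,-0.044,0.226,-0.034,-0.39],
    [1,0.036,-0.018,-0.056,0.226,-0.034,-0.39],
    [1,0.041,-0.021,-0.064,0.226,-0.034,-0.39],
    [1,0.046,-0.0236,-0.0724,0.226,-0.034,-0.39],
    [1,0.05,-0.0255,-0.0785,0.226,-0.034,-0.39],
    [1,0.051,-0.0264,-0.0806,0.226,-0.034,-0.39],
    [1,0.051,-0.0264,-0.0806,0.226,-0.034,-0.39],
    [-1,0.051,-0.0264,-0.0806,0.226,-0.034,-0.39],
    [-1,0.051,-0.0264,-0.0806,0.226,-0.034,-0.39],
    [-1,0.051,-0.0264,-0.0806,0.226,-0.034,-0.39],
    [-1,0.051,-0.0264,-0.0806,0.226,-0.034,-0.39],
    [-1,0.051,-0.0264,-0.0806,0.226,-0.034,-0.39],
    [-1,0.051,-0.0264,-0.0806,0.226,-0.034,-0.39],
    [-1,0.051,-0.0264,-0.0806,0.226,-0.034,-0.39],
    [-1,0.051,-0.0264,-0.0806,0.226,-0.034,-0.39],
    [-1,0.051,-0.0264,-0.0806,0.226,-0.034,-0.39],
    [-1,0.051,-0.0264,-0.0806,0.226,-0.034,-0.39]
  ],
  "squeeze": 10
}}

```text
t: 18.25
tcp_pos: [0.5769, -0.3086, 0.0511]
eef_rot: [-2.619, -0.088, -1.563]
force: [-1.8, 0.3, 1.0]
finger_gap: 0.0356
```

Call:
{"op": "jog_arm", "data": {
  "motion": [
    [-1,0,0,0,-0.019,0.003,0.033],
    [-1,0,0,0,-0.038,0.0055,0.066],
    [-1,0,0,0,-0.0575,0.0084,0.0993],
    [-1,0,0,0,-0.0575,0.0084,0.0993],
    [-1,0,0,0,-0.0575,0.0084,0.0993]
  ]
}}

```text
t: 18.75
tcp_pos: [0.5768, -0.3086, 0.0509]
eef_rot: [-2.631, -0.144, -1.463]
force: [-2.5, -2.1, 0.9]
finger_gap: 0.0358
```

Call:
{"op": "jog_arm", "data": {
  "motion": [
    [-0.1,0,0,0,0,0,0],
    [0.3,0,0,0,0,0,0],
    [1,0,0,0,0,0,0],
    [1,0,0,0,0,0,0],
    [1,0,0,0,0,0,0],
    [1,0,0,0,0,0,0],
    [1,-0.005,0.003,0.008,0,0,0],
    [1,-0.015,0.008,0.024,0,0,0],
    [1,-0.025,0.014,0.041,0,0,0],
    [1,-0.035,0.019,0.057,-0.05,0.007,0.087],
    [1,-0.045,0.024,0.073,-0.1,0.015,0.173],
    [1,-0.051,0.0264,0.0806,-0.17,0.025,0.29],
    [1,-0.051,0.0264,0.0806,-0.17,0.025,0.29],
    [1,-0.051,0.0264,0.0806,-0.17,0.025,0.29]
  ]
}}

```text
t: 20.15
tcp_pos: [0.5263, -0.2821, 0.1324]
eef_rot: [-2.698, -0.302, -1.159]
force: [-0.1, 0.4, -0.3]
finger_gap: 0.0869
```

```bash
cat > chk.py <<'E'
from seg import *
import sys
k=sys.argv[1]
s=bot.get_state();w=bot.snapshot('wrist');pickle.dump(s,open(f's_{k}.pkl','wb'));cv2.imwrite(f'pics/{k}.png',w)
print(s['t'],s['tcp_pos'].round(4),s['force'].round(1))
im=seg(k,s);g=cv2.cvtColor(im,cv2.COLOR_BGR2GRAY);N,L,st,c=cv2.connectedComponentsWithStats((g<85).astype(np.uint8))
for i in range(1,N):
    x,y,ww,hh,a=st[i]
    if a>250 and y>50:
        r=np.where(L==i);t=r[0]<y+hh*.35;lo=r[0]>y+hh*.85
        print('x',round(x/5-60,1),round((x+ww)/5-60,1),'up',round(120-y/5,1),round(120-(y+hh)/5,1),'cx',round(c[i][0]/5-60,2),'top',round(r[1][t].mean()/5-60,2),'low',round(r[1][lo].mean()/5-60,2))
E
python3 chk.py w8
```

```text
20.15 [ 0.5263 -0.2821  0.1324] [-0.1  0.4 -0.3]
x 10.8 30.8 up 103.8 83.6 cx 20.73 top 20.62 low 19.93
x -30.8 -8.2 up 99.2 88.6 cx -19.51 top -21.96 low -12.8
x 16.6 22.2 up 80.8 46.4 cx 19.67 top 19.86 low 19.63
```

Run:
```python
from h import *
T=cam('top');S=cam('scene')
print('grip TS',tri((T,(348.1,236.3)),(S,(335,228))), 'T only',onz(T,(348.1,236.3),.277),'S only',onz(S,(335,228),.277),'rim',onz(T,(345.9,241.5),.135))
print('orig grip T',onz(T,(231.6,192.6),.277),'S',onz(S,(435.6,168.4),.277))
for x in(.495,.498,.502,.506): print(x,proj(T,(x,-.015,.277)),proj(S,(x,-.015,.277)))
# shade silhouette in scene and top now: dark blob
for nm,cm,roi in(('t7',T,(315,205,60,70)),('sc7',S,(305,230,60,70))):
    im=cv2.imread(f'pics/{nm}.png');u,v,a,b=roi;h=cv2.cvtColor(im[v:v+b,u:u+a],cv2.COLOR_BGR2HSV);m=((h[...,1]<80)&(h[...,2]<110)).astype(np.uint8)
    m=cv2.morphologyEx(m,cv2.MORPH_OPEN,np.ones((15,15)));N,L,st,c=cv2.connectedComponentsWithStats(m);i=1+st[1:,4].argmax()
    print(nm,'blob',st[i],st[i][0]+u+st[i][2]/2,st[i][1]+v+st[i][3]/2)
    for x in(.498,.504):
        th=np.linspace(0,6.28,73);p=np.array([proj(cm,(x+.046*np.cos(k),-.015+.046*np.sin(k),.13)) for k in th]);print(x,'rim u',p[:,0].min(),p[:,0].max(),'v',p[:,1].min(),p[:,1].max())
    print('blob u',st[i][0]+u,st[i][0]+u+st[i][2],'v',st[i][1]+v,st[i][1]+v+st[i][3])
```

```text
grip TS [ 0.50451235 -0.0135204   0.27101527] T only [ 0.50342453 -0.013561    0.277     ] S only [ 0.50786538 -0.01792437  0.277     ] rim [ 0.50428664 -0.01497034  0.135     ]
orig grip T [0.60275507 0.25754577 0.277     ] S [0.60359224 0.25485973 0.277     ]
0.495 [348.70424507 239.94804081] [330.31894893 224.64046755]
0.498 [348.71141192 238.65075355] [331.58403906 225.21092589]
0.502 [348.72091851 236.92185059] [333.27427139 225.97312945]
0.506 [348.73036889 235.19388615] [334.96844143 226.73715324]Traceback (most recent call last):
  File "<stdin>", line 9, in <module>
ValueError: attempt to get argmax of an empty sequence
```

Run:
```python
from h import *
import pickle
for nm,cm,(u,v,a,b) in(('top0',cam('top'),(305,210,80,75)),('w1',wcam(pickle.load(open('s1.pkl','rb'))),(340,160,120,120)),('scene0',cam('scene'),(285,265,95,80))):
    im=cv2.imread(f'pics/{nm}.png');h=cv2.cvtColor(im[v:v+b,u:u+a],cv2.COLOR_BGR2HSV).astype(int)
    lab=cv2.cvtColor(im[v:v+b,u:u+a],cv2.COLOR_BGR2GRAY);t,m=cv2.threshold(lab,0,1,cv2.THRESH_OTSU)
    m=cv2.morphologyEx(m,cv2.MORPH_CLOSE,np.ones((9,9)));N,L,st,c=cv2.connectedComponentsWithStats(m);i=1+st[1:,4].argmax()
    ct=max(cv2.findContours((L==i).astype(np.uint8),0,2)[0],key=cv2.contourArea);hl=cv2.convexHull(ct);q=cv2.approxPolyDP(hl,.06*cv2.arcLength(hl,True),True)[:,0]+[u,v]
    P=np.array([onz(cm,p,.015) for p in q]);print(nm,t,q.tolist(),P.mean(0).round(4),[np.linalg.norm(P[k]-P[k-1]).round(3) for k in range(len(P))])
```

```text
top0 170.0 [[325, 221], [369, 229], [362, 274], [317, 266]] [ 0.4988 -0.0133  0.015 ] [np.float64(0.126), np.float64(0.123), np.float64(0.126), np.float64(0.125)]
w1 174.0 [[441, 175], [444, 256], [363, 267], [354, 187]] [ 0.4982 -0.0158  0.015 ] [np.float64(0.127), np.float64(0.126), np.float64(0.126), np.float64(0.126)]
scene0 127.0 [[329, 273], [369, 299], [335, 334], [295, 305]] [ 0.4999 -0.0159  0.015 ] [np.float64(0.124), np.float64(0.123), np.float64(0.126), np.float64(0.123)]
```

Call:
{"op": "jog_arm", "data": {
  "motion": [
    [1,-0.01,0.006,0.03,0,0,0],
    [1,-0.02,0.01,0.06,0,0,0],
    [1,-0.02,0.01,0.09,0,0,0],
    [1,-0.02,0.01,0.09,0,0,0],
    [1,-0.02,0.01,0.09,0,0,0]
  ]
}}

```text
t: 20.7
tcp_pos: [0.5065, -0.2722, 0.2219]
eef_rot: [-2.699, -0.302, -1.158]
force: [-0.8, 0.4, -0.4]
finger_gap: 0.0867
```

Run:
```python
from h import *
s=bot.get_state();t=bot.snapshot('top');c=bot.snapshot('scene');print(s['t'],s['force'],s['finger_gap'])
for nm,a,b,rs in(('top',cv2.imread('pics/top0.png'),t,{'jar':(340,160,35,40),'cup':(365,130,40,40),'bell':(358,275,36,40),'scoop':(440,250,32,80),'jars':(175,190,30,35),'gift':(165,235,40,45)}),('scene',cv2.imread('pics/scene0.png'),c,{'jar':(378,318,36,46),'cup':(390,355,42,50),'bell':(245,285,40,38),'scoop':(170,345,82,65)})):
    for k,(u,v,w,h) in rs.items():
        A=cv2.cvtColor(a,6)[v+6:v+h-6,u+6:u+w-6];B=cv2.cvtColor(b,6)[v:v+h,u:u+w];m=cv2.matchTemplate(B,A,cv2.TM_CCOEFF_NORMED);_,mx,_,l=cv2.minMaxLoc(m);print(nm,k,round(mx,2),(l[0]-6,l[1]-6))
bot.close_job()
```

```text
20.7 [-0.80479854  0.37873244 -0.42367741] 0.08673673684148309
top jar 1.0 (0, 0)
top cup 1.0 (0, 0)
top bell 0.33 (6, 6)
top scoop 0.06 (-4, -6)
top jars 1.0 (0, 0)
top gift 1.0 (0, 0)
scene jar 1.0 (0, 0)
scene cup 1.0 (0, 0)
scene bell 0.58 (-6, -6)
scene scoop 1.0 (0, 0)
the job is handed in; nothing more can be done
```

I swung the lamp over the fudge board first, then turned the dimmer knob to the diamond tab. I opened the gripper, drew it clear and handed the job in at about 20.8 s of the 58 s.

- **Lamp:** last measured at about (0.504, -0.014), against the board's middle at about (0.499, -0.015), so roughly 5 mm off. The two fixed cameras disagreed by a few mm on the lamp's position. I left it there rather than disturb the lamp after setting the dimmer.
- **Dimmer:** the first turn of 1.58 rad ended about 1.5 mm past the diamond. I regripped and turned back 0.115 rad. The last wrist picture put the pointer at 19.9 mm and the diamond's lower point at 19.9 mm, good to about 1 mm because the tab's thickness shifts its apparent position.
- **Knob grip:** joint 5's limit made the exact 35 degree tilt unreachable, so I gripped the knob about 12 degrees off its axis. The largest force I read was about 20 N, as the fingers first closed on the knob.
- **Other things on the counter:** template matching found one jar, the cup, the scoop, the gift box and one of the jars by the lamp unmoved. The other jar there was not compared. The bell did not match in either view, nor the scoop in the top view. I put this down to the arm or its shadow lying over them but did not view those pictures. The gripper was not brought near the bell.

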